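# Set and lock the bedside sound machine's volume knob

### The arm

A 6-joint arm with a two-finger parallel gripper is mounted at the origin on the work surface. World frame = base frame: x ahead of the robot, y to its left, z up, the work surface at z = 0. Lengths are in m, angles in rad, forces in N, time in s.
With the tool pointing down it reaches from about 0.25 to 0.775 m from the base axis. Payload 8.9 kg.
Tool frame: the origin (TCP) lies at the very end of the fingers, on their centre line; the grasp point (between the pads) lies 19 mm behind it; z points along the fingers, y is the line along which they close (so a half turn about z gives the same grasp; the last joint's range is limited). The gripper opens to 85 mm and grips with 20 to 120 N. Pads are 22 mm wide; open, the fingers measure 114 mm over their backs; the gripper's body (76 mm by 85 mm) begins 54 mm behind the grasp point. The pads swing forward as they close: fully open they stand 13 mm farther back than shut.
Start: joints at [1.162, 0.291, -0.153, 1.127, 0, 1.431], TCP at [0.14, 0.506, 0.231] pointing down, gripper open.
Joint ranges: [-2.52, 2.52], [-0.91, 1.74], [-1.3, 1.37], [-1.96, 2.02], [-1.52, 1.47], [-3.14, 3.14]. Speed limits (rad/s): [2.22, 2.22, 2.79, 3.14, 3.14, 3.14].

### API

Orientations are given as a 3x3 rotation matrix whose columns are the frame's x, y, z axes.
In Python, from plant import ctrl gives the robot as it stands. The module is installed in compiled form; this text tells all that it offers.
- The arm moves only by the tool apply_moves, never from a script. Its argument "series" is a list of rows, each a list of 3 entries, a list of its own where there are three numbers: the finger opening in mm, from 0 to 85.4, then the shift along the tool's x, y, z as a fraction of full scale, then the turn, a rotation vector about the tool's x, y, z as a fraction of full scale. A call has 1 to 8 rows; each row shifts and turns the commanded pose from where the row before left it, along the tool's axes as they then stand; what a row does not reach is not made up. Full scale, the value 1, is 40 mm for a shift and 0.12 rad for a turn. A row lasts 1/12 s, in which the tool goes at most 41.7 mm and 7.16 degrees, less where a joint would pass 70% of its speed; a pose out of reach is approached as far as the arm can. A call with a number of a shift or a turn outside -1 to 1 is refused whole. A call with a gripper value outside its range is refused whole. The fingers move at their own pace and stop on an object; "grip_force" is the grip in N (left out, the last holds). Time passes only in rows, so rows that do not move let the fingers close. It gives the time, the measured TCP pose, the force, the opening and the grip force at its end, in the units of the state.
- ctrl.state(): the state, without advancing time (a new reading comes with each control period).
- ctrl.get_image(name): name is "scene" or "top"; returns a dict with "image" (400x640x3 uint8, red, green, blue), "fx", "fy", "cx", "cy" (pixels), "extrinsics" (4x4, takes a point from world to camera coordinates). Camera axes: x right, y down, z forward; pixel columns grow to the right and rows downward; lengths in m; the calibration is good to about 2 mm. A picture is of the moment at which its call begins. There is no depth.
- ctrl.close_job(): hands the job in; it is judged then, once.
The state is a dict: "clock": time; "q": joint angles; "joint_vel": joint speeds; "effort": joint torques, N m; "tool_pos": TCP position; "orientation": TCP orientation; "contact_force": force on the tool from outside, world axes, zero at the start; "wrist_torque": the same for the moment, N m; "opening": opening from 0.0 (shut) to 1.0 (fully open); "gripper_force": force on a finger pad.
Only numpy, scipy, OpenCV 4.12 (cv2) and the standard library are available. Lean on these libraries where they do the work, as an engineer would, in place of code of your own. Each camera call takes 0.05 s, during which the arm holds its last target. There are 200 camera calls.

### The job

Set the bedside sound machine for the night: turn its volume knob clockwise to the long raised mark on the dial, then pull the knob straight up until it is fully out and locked, and let go. It comes out only where its hidden locking notch lets it, somewhere near the mark, so feel for that place with a light pull and never force it; leave the other things on the nightstand as they are.

Things in the scene. Friction and masses are not known exactly. Their poses are not given: they have to be found in the camera images.
- machine: grey sound machine, fixed to the nightstand: a box 150 (x) x 170 (y) x 55 mm high, origin at the centre of its underside. A round white dial, 112 mm across, lies on its top; the dial's upper face is 59 mm above the nightstand. The upright axis of dial and knob runs through the box's centre.
- dial: white disc, 112 mm across, 4 mm thick, with two raised black marks 45 mm from the axis: a long radial rib (16 x 4 x 3 mm), the mark to set, and a round stud (8 mm across), not to be used. Origin on the axis at its underside; the rib lies towards its own -x. It does not turn, but is set differently in every run. It carries the knob's hidden notch plate (see knob_turn, knob_pull).
- knob: black bar knob on the machine's top: 44 mm long, 12 mm thick (grip it so), from 2 to 38 mm above the dial's face, with a low narrow nose (6 mm thick, 12 mm high) at one end as pointer. Origin on the axis at the dial's face; pointer along its own -x. It turns stiffly (0.04 N m) and stays where left; it slides up against 1 to 2.5 N of friction and stays out.
- knob_grip (a point): point on the knob's axis, inside the bar, 26 mm above the dial's face: a good height to grip; rises with the knob
- knob_tip (a point): tip of the knob's pointer, 32 mm from the axis, 7 mm above the dial's face when the knob is in
- mark (a point): inner end of the long raised mark, 37 mm from the axis; the pointer is at the mark when the tip lies on the line from the axis to this point
- knob_turn (a joint): angle of the knob in rad, growing clockwise seen from above, -1.7 to 1.7. The long mark is 0.55 to 1.25 rad clockwise of the pointer at the start. The knob comes out only at a hidden notch; the long mark's notch lies up to 0.2 rad to either side of it (unknown) and lets the knob up within 0.035 rad of the notch's own centre. The stud has a notch too.
- knob_pull (a joint): how far the knob is out, m: 0 in (start), 0.012 at its stop. Off a notch it lifts 1 mm freely, then meets the notch plate, which gives like a spring of 3 N per mm; more than 15 N between knob and plate breaks it. In a notch only the 1 to 2.5 N of friction is felt. Beyond 0.008 it is locked and no longer turns freely (forced round, the plate slips a little).
- cup: grey ceramic tea cup, 76 mm across, 70 mm high, in the tray; origin centre of underside; leave alone
- key: steel key with grey plastic tag, about 105 mm long and 5 mm high, in the tray; leave alone
- jar: green lidded balm jar, 52 mm across, 45 mm high, to the left (+y side) of the machine; origin centre of underside; leave alone
- car: toy car, 70 x 38 x 33 mm high, to the right (-y side) of the machine; origin centre of underside; leave alone
- remote: black remote control, 150 x 42 x 16 mm high, on the left; leave alone

How it is judged:
By the outcome, as a careful person would: the job done as asked, in the order asked, and still so for the second after the job is handed in, with the robot touching nothing.
It also fails if it takes over 58 s, if anything falls off the work surface, if the arm or the gripper's body presses on something with over 40 N, if the wrist force passes 120 N, or if a joint passes its speed limit or range.

## Working session

There is one attempt and no reset: what is moved stays moved. The work goes in short steps, Python scripts to look and compute and a tool call to move; the robot and the scene stay as the last step left them, time stands still between calls to the robot, and variables do not carry over. Pictures are saved under pics/ and viewed, at most 10 in all, crops included, and the job is handed in when it is done.

Besides the shell and the picture viewer there is one more tool, called after "Request:" as a command line: name --argument value ..., lists and objects as JSON in quotes. apply_moves: Moves the arm, as the interface text tells. Its arguments: {"type":"object","properties":{"series":{"type":"array"},"grip_force":{"type":"number"}},"required":["series"]}

```bash
mkdir -p pics
python3 - <<'E'
from plant import ctrl
import cv2,pickle,numpy as np
s=ctrl.state();print(s)
for n in("top","scene"):
    d=ctrl.get_image(n);pickle.dump(d,open(n+".pkl","wb"));cv2.imwrite(f"pics/{n}0.png",d["image"][:,:,::-1]);print(n,d["fx"],d["cx"],d["cy"],np.round(d["extrinsics"],3).tolist())
E
```

```text
{'clock': 0.0, 'q': array([ 1.16171465e+00,  2.91295667e-01, -1.54160023e-01,  1.12669395e+00,
        1.22311756e-07,  1.43150953e+00]), 'joint_vel': array([ 1.75961990e-03, -8.57590975e-05,  9.61354204e-04, -1.16447090e-03,
       -6.87608797e-04,  5.42726453e-04]), 'effort': array([-1.76698497e-03, -5.37148833e+01,  3.31361639e+01,  1.61612278e-02,
       -3.39739709e-04, -1.97322670e-06]), 'tool_pos': array([0.13973667, 0.50558889, 0.23071174]), 'orientation': array([[-9.63825538e-01,  2.66533379e-01, -5.38414135e-04],
       [ 2.66533857e-01,  9.63824757e-01, -1.24159484e-03],
       [ 1.88010405e-04, -1.34018641e-03, -9.99999084e-01]]), 'contact_force': array([-0.27995196, -0.01635984,  0.31115164]), 'wrist_torque': array([ 0.01915132, -0.08577164,  0.00609482]), 'gripper_force': 0.0, 'opening': 1.00143216214705}
top 383.94772449663003 329.15099847002045 197.90375146386407 [[0.098, -0.995, 0.003, -0.021], [-0.975, -0.096, -0.202, 0.586], [0.202, 0.017, -0.979, 0.98], [0.0, 0.0, 0.0, 1.0]]
scene 513.9096042669602 317.85154452405413 207.2294576668277 [[-0.492, 0.871, -0.003, 0.254], [0.635, 0.356, -0.686, -0.32], [-0.596, -0.339, -0.728, 1.839], [0.0, 0.0, 0.0, 1.0]]
```

View pics/top0.png

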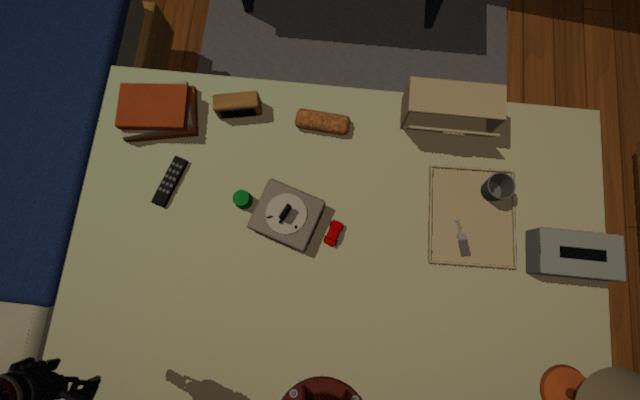

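View pics/scene0.png

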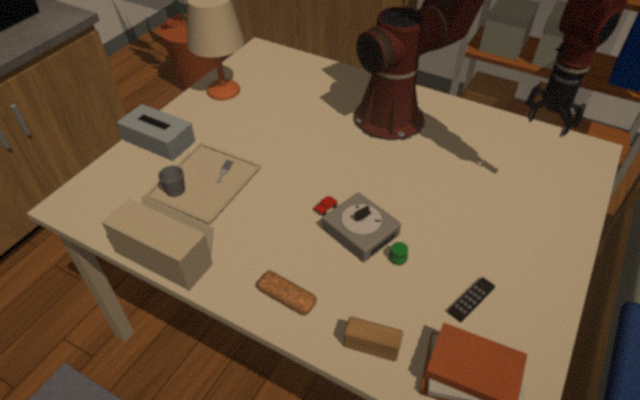

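The top view shows the machine around (286,214), with the dial on it, the jar at (243,200) and the car at (334,233). Next I'll measure the dial and take close crops.

```bash
cat > h.py <<'E'
import numpy as np,cv2
def ray(d,u,v,z):
    E=d["extrinsics"];R,t=E[:3,:3],E[:3,3];c=-R.T@t
    w=R.T@np.array([(u-d["cx"])/d["fx"],(v-d["cy"])/d["fy"],1]);return c+w*(z-c[2])/w[2]
def proj(d,p):
    E=d["extrinsics"];q=E[:3,:3]@p+E[:3,3];return d["fx"]*q[0]/q[2]+d["cx"],d["fy"]*q[1]/q[2]+d["cy"]
def dial(d,box):
    x0,y0,x1,y1=box;im=d["image"][y0:y1,x0:x1];g=im.min(2)
    th,_=cv2.threshold(g,0,255,cv2.THRESH_OTSU);return th,g
E
python3 - <<'E'
from h import *
import pickle
out=[]
for n,(x0,y0,x1,y1) in(("top",(246,178,336,254)),("scene",(312,180,412,264))):
    d=pickle.load(open(n+".pkl","rb"));im=d["image"][y0:y1,x0:x1,::-1]
    out.append(cv2.resize(im,(400*1,300),interpolation=cv2.INTER_CUBIC))
    cv2.imwrite(f"pics/{n}c.png",out[-1])
    for th in(135,150,165):
        m=(im.min(2)>th).astype(np.uint8)
        N,l,st,ce=cv2.connectedComponentsWithStats(m)
        for i in range(1,N):
            if 150<st[i,4]:
                c=cv2.findContours((l==i).astype(np.uint8),0,1)[0][0];e=cv2.fitEllipse(cv2.convexHull(c))
                print(n,th,st[i],e,ray(d,e[0][0]+x0,e[0][1]+y0,.059))
cv2.imwrite("pics/crop.png",np.hstack(out))
E
```

```text
(no output)
```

View pics/crop.png

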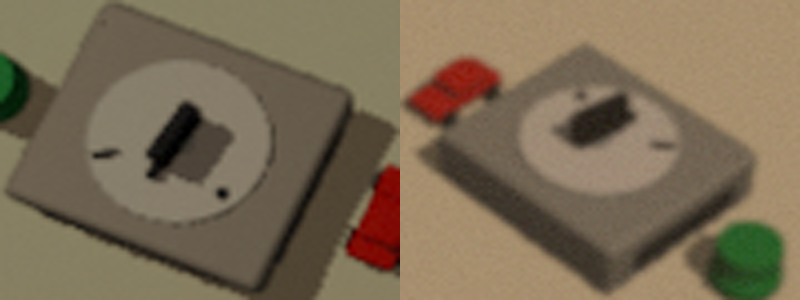

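The crop (about 4.44x/3.95x of the top view) shows the dial centred at about (179,141), the rib on the left at (105,154), the stud at (222,193), and the pointer tip at about (153,175). The rib is clockwise of the pointer.

Run:
```python
from h import *
import pickle
for n,(x0,y0,x1,y1),pts in(("top",(246,178,336,254),dict(rib_in=(117,152),rib_out=(93,156),stud=(222,193))),("scene",(312,180,412,264),dict(rib_in=(250,144),rib_out=(272,147),stud=(181,96)))):
    d=pickle.load(open(n+".pkl","rb"));im=d["image"][y0:y1,x0:x1]
    sx,sy=400/(x1-x0),300/(y1-y0)
    cu,cv=(179,141) if n=="top" else (200,138)
    print(n,im[int(cv/sy)+(8 if n=="scene" else -15),int(cu/sx)],im[10,50],im[int(cv/sy)+12,int(cu/sx)-24])
    h=im.min(2).astype(float)
    for th in np.percentile(h,[60,70,75,80,85]):
        m=(h>th).astype(np.uint8);N,l,st,ce=cv2.connectedComponentsWithStats(m)
        i=max(range(1,N),key=lambda i:st[i,4]*(np.hypot(*(ce[i]-[cu/sx,cv/sy]))<6))
        c=cv2.findContours((l==i).astype(np.uint8),0,1)[0][0];e=cv2.fitEllipse(cv2.convexHull(c))
        print(int(th),st[i],np.round(e[1],1),np.round(ray(d,e[0][0]+.0+x0,e[0][1]+y0,.059),4))
    for k,p in pts.items(): print(k,np.round(ray(d,x0+p[0]/sx-.5,y0+p[1]/sy-.5,.062),4))
    # dark knob bits
    m=(im.max(2)<60).astype(np.uint8);N,l,st,ce=cv2.connectedComponentsWithStats(m)
    for i in range(1,N):
        if st[i,4]>1: print("dark",st[i],ce[i],np.round(ray(d,ce[i][0]+x0,ce[i][1]+y0,.062),4))
d=pickle.load(open("top.pkl","rb"))
sx,sy=400/90,300/76
print("tip",ray(d,246+153/sx-.5,178+176/sy-.5,.066),"bar ends top",[ray(d,246+a/sx-.5,178+b/sy-.5,.097) for a,b in((187,106),(158,160))])
```

```text
top [133 123 105] [112 105  81] [108  96  79]
97 [ 20  15  40  41 926] [39.7 40.3] [0.532  0.1497 0.059 ]
98 [ 20  15  40  41 911] [39.5 40.3] [0.5319 0.1497 0.059 ]
99 [ 20  15  40  41 902] [39.4 40.2] [0.5317 0.1496 0.059 ]
99 [ 20  15  40  41 902] [39.4 40.2] [0.5317 0.1496 0.059 ]
100 [ 20  15  40  41 892] [39.2 40.1] [0.5317 0.1497 0.059 ]
rib_in [0.5203 0.1845 0.062 ]
rib_out [0.5162 0.1985 0.062 ]
stud [0.4988 0.1184 0.062 ]
dark [ 0 15  7 16 63] [ 3.25396825 23.65079365] [0.5532 0.25   0.062 ]
dark [ 33  26  13  19 115] [38.76521739 34.89565217] [0.5321 0.1511 0.062 ]
dark [ 56  26  23  48 125] [68.216 50.312] [0.4986 0.0682 0.062 ]
dark [21 38  5  2  6] [23.16666667 38.66666667] [0.5179 0.1914 0.062 ]
dark [84 45  1  2  2] [84.  45.5] [0.5155 0.0277 0.062 ]
dark [49 48  2  2  4] [49.5 48.5] [0.4985 0.1183 0.062 ]
dark [ 8 52 45 21 70] [29.32857143 61.92857143] [0.4578 0.1672 0.062 ]
dark [89 66  1  2  2] [89.  66.5] [0.4613 0.0091 0.062 ]
scene [160 138 119] [167 142 112] [96 83 67]
109 [ 31  26  38  28 551] [28.2 38.3] [0.5346 0.1488 0.059 ]
110 [ 31  26  38  28 540] [28.  
[... 266 characters left out ...]
.062 ]
stud [0.5011 0.1176 0.062 ]
dark [22 25  2  2  3] [22.66666667 25.66666667] [0.5292 0.0618 0.062 ]
dark [ 43  27  15  13 113] [49.46017699 33.40707965] [0.5188 0.1412 0.062 ]
dark [11 33  2  2  3] [11.66666667 33.66666667] [0.5714 0.0496 0.062 ]
dark [12 45  2  2  2] [12.5 45.5] [0.6088 0.0729 0.062 ]
dark [59 54 24 20 80] [70.65   63.3375] [0.5883 0.2377 0.062 ]
dark [38 63  1  2  2] [38.  63.5] [0.6312 0.1625 0.062 ]
dark [43 69  2  2  2] [43.5 69.5] [0.6422 0.1843 0.062 ]
dark [77 71  6  8 30] [79.03333333 74.86666667] [0.6128 0.2728 0.062 ]
tip [0.5056585  0.16039081 0.066     ] bar ends top [array([0.54974624, 0.14203666, 0.097     ]), array([0.51241775, 0.15449355, 0.097     ])]
```

The two views agree: axis ≈ (0.533, 0.149), rib direction ≈ 108.4°, pointer ≈ 160°, so the turn is about 0.89 rad. The tool is already nearly aligned with the bar, so I'll move above it.

Request:
apply_moves --series '[[50,[-0.74,-0.37,0],[0,0,0]],[50,[-0.74,-0.37,0],[0,0,0]],[50,[-0.74,-0.37,0],[0,0,0]],[50,[-0.74,-0.37,0],[0,0,0]],[50,[-0.74,-0.37,0],[0,0,0]],[50,[-0.74,-0.37,0],[0,0,0]],[50,[-0.74,-0.37,0],[0,0,0]],[50,[-0.74,-0.37,0],[0,0,0]]]' --grip_force 60

```text
clock: 0.77
tool_pos: [0.3374, 0.3274, 0.2311]
orientation: [[-0.964, 0.266, -0.0], [0.266, 0.964, -0.0], [0.0, -0.0, -1.0]]
contact_force: [0.9, 1.4, -0.4]
opening: 0.586
gripper_force: 0.0
```

Request:
apply_moves --series '[[50,[-0.74,-0.37,0],[0,0,0]],[50,[-0.74,-0.37,0],[0,0,0]],[50,[-0.74,-0.37,0],[0,0,0]],[50,[-0.74,-0.37,0],[0,0,0]],[50,[-0.74,-0.37,0],[0,0,0]],[50,[-0.74,-0.37,0],[0,0,0]],[50,[-0.74,-0.37,0],[0,0,0]],[50,[0,0,0],[0,0,0]]]'

```text
clock: 1.43
tool_pos: [0.5124, 0.1701, 0.2307]
orientation: [[-0.963, 0.27, 0.001], [0.27, 0.963, -0.001], [-0.002, -0.001, -1.0]]
contact_force: [-0.1, -1.4, 0.6]
opening: 0.582
gripper_force: 0.0
```

Request:
apply_moves --series '[[50,[-0.64,-0.37,0],[0,0,0.63]],[50,[0,0,0.9],[0,0,0]],[50,[0,0,0.9],[0,0,0]],[50,[0,0,0.7],[0,0,0]],[50,[0,0,0],[0,0,0]]]'

```text
clock: 1.85
tool_pos: [0.5254, 0.152, 0.126]
orientation: [[-0.941, 0.339, -0.009], [0.339, 0.941, -0.001], [0.008, -0.004, -1.0]]
contact_force: [-2.0, -1.0, -1.0]
opening: 0.586
gripper_force: 0.0
```

Run:
```python
from plant import ctrl
from h import *
o=[]
for n in("top","scene"):
    d=ctrl.get_image(n);u,v=map(int,proj(d,np.array([.533,.149,.09])))
    o.append(cv2.resize(d["image"][v-38:v+38,u-50:u+50,::-1],(400,304),interpolation=cv2.INTER_CUBIC))
cv2.imwrite("pics/c1.png",np.hstack(o));s=ctrl.state();print(s["tool_pos"],s["orientation"][:,0],s["q"])
```

```text
[0.52867686 0.15264748 0.13121333] [-0.9409857   0.33844123  0.0018565 ] [ 1.48211030e-01  4.14924402e-01 -2.47227164e-01  9.10744797e-01
  1.47967771e-05  4.93470597e-01]
```

View pics/c1.png

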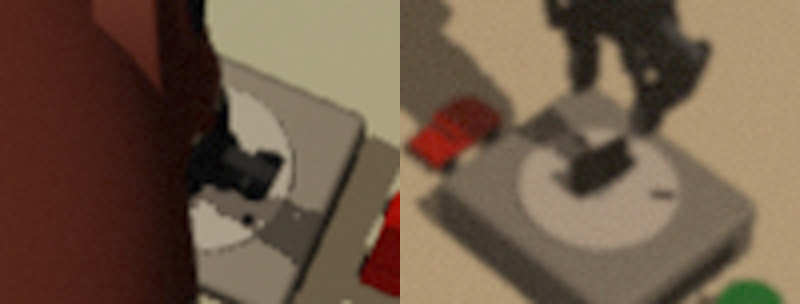

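The arm hides the dial in the top view. In the scene view (right half) the fingers straddle the bar at about (600,165), so I'll correct the small offset and descend.

Request:
apply_moves --series '[[50,[-0.13,-0.05,0.2],[0,0,0]],[50,[0,0,0.6],[0,0,0]],[50,[0,0,0.5],[0,0,0]],[50,[0,0,0.3],[0,0,0]],[50,[0,0,0],[0,0,0]],[50,[0,0,0],[0,0,0]]]'

```text
clock: 2.45
tool_pos: [0.5346, 0.149, 0.0683]
orientation: [[-0.941, 0.338, 0.001], [0.338, 0.941, 0.0], [-0.001, 0.001, -1.0]]
contact_force: [0.7, -0.1, 0.6]
opening: 0.583
gripper_force: 0.0
```

Close gently.

Request:
apply_moves --series '[[25,[0,0,0],[0,0,0]],[16,[0,0,0],[0,0,0]],[14,[0,0,0],[0,0,0]],[8,[0,0,0],[0,0,0]],[4,[0,0,0],[0,0,0]],[4,[0,0,0],[0,0,0]],[4,[0,0,0],[0,0,0]],[4,[0,0,0],[0,0,0]]]' --grip_force 60

```text
clock: 3.12
tool_pos: [0.5346, 0.1481, 0.0686]
orientation: [[-0.941, 0.339, 0.002], [0.339, 0.941, -0.002], [-0.003, -0.001, -1.0]]
contact_force: [-0.2, -5.6, 6.0]
opening: 0.125
gripper_force: 58.7
```

```bash
cat > st.py <<'E'
from plant import ctrl
from h import *
s=ctrl.state();o=s["orientation"]
print(s["clock"],s["tool_pos"].round(4),"yaw",np.arctan2(o[1,0],o[0,0]).round(4),"F",s["contact_force"].round(2),"T",s["wrist_torque"].round(3),s["opening"],s["gripper_force"],s["q"][5].round(3))
E
python3 st.py
```

```text
3.1167 [0.5346 0.1481 0.0686] yaw 2.7956 F [-0.23 -5.62  5.99] T [-1.016  0.213  0.004] 0.12450795787328543 58.67087244987488 0.486
```

Request:
apply_moves --series '[[4,[0,-0.02,-0.01],[0,0,0]],[4,[0,0,0],[0,0,0]],[4,[0,0,0],[0,0,0]]]'

```text
clock: 3.37
tool_pos: [0.5346, 0.148, 0.0686]
orientation: [[-0.941, 0.339, 0.002], [0.339, 0.941, -0.0], [-0.002, 0.001, -1.0]]
contact_force: [2.3, -3.5, 6.8]
opening: 0.129
gripper_force: 59.5
```

```bash
python3 st.py
```

```text
3.3667 [0.5346 0.148  0.0686] yaw 2.7959 F [ 2.3  -3.47  6.85] T [-0.507 -0.438 -0.055] 0.12890281765708478 59.529098868370056 0.484
```

Request:
apply_moves --series '[[4,[0,-0.02,-0.02],[0,0,0.4]],[4,[0,0,0],[0,0,0.6]],[4,[0,0,0],[0,0,0.6]],[4,[0,0,0],[0,0,0.6]],[4,[0,0,0],[0,0,0.6]],[4,[0,0,0],[0,0,0.6]],[4,[0,0,0],[0,0,0]],[4,[0,0,0],[0,0,0]]]'

```text
clock: 4.03
tool_pos: [0.5341, 0.1473, 0.0689]
orientation: [[-0.731, 0.683, 0.002], [0.683, 0.731, -0.0], [-0.002, 0.001, -1.0]]
contact_force: [5.4, -2.8, 2.3]
opening: 0.129
gripper_force: 59.2
```

```bash
python3 st.py
```

```text
4.0333 [0.5341 0.1473 0.0689] yaw 2.3902 F [ 5.4  -2.78  2.26] T [-0.578 -0.96  -0.04 ] 0.12927354392139473 59.181236028671265 0.889
```

Request:
apply_moves --series '[[4,[-0.03,0.01,0],[0,0,0.4]],[4,[0,0,0],[0,0,0.5]],[4,[0,0,0],[0,0,0.5]],[4,[0,0,0],[0,0,0.5]],[4,[0,0,0],[0,0,0.5]],[4,[0,0,0],[0,0,0]],[4,[0,0,0],[0,0,0]]]'

```text
clock: 4.62
tool_pos: [0.5337, 0.1469, 0.0686]
orientation: [[-0.508, 0.862, -0.001], [0.862, 0.508, -0.0], [0.0, -0.001, -1.0]]
contact_force: [-0.5, -2.3, 5.5]
opening: 0.127
gripper_force: 59.6
```

```bash
python3 st.py
```

```text
4.6167 [0.5337 0.1469 0.0686] yaw 2.1031 F [-0.5  -2.29  5.48] T [-0.432  0.173 -0.02 ] 0.12715043410476112 59.64069128036499 1.175
```

Request:
apply_moves --series '[[4,[0,0,-0.025],[0,0,0]],[4,[0,0,0],[0,0,0]],[4,[0,0,0],[0,0,0]]]'

```text
clock: 4.87
tool_pos: [0.5337, 0.1469, 0.0693]
orientation: [[-0.506, 0.862, -0.001], [0.862, 0.506, -0.0], [0.0, -0.001, -1.0]]
contact_force: [-1.1, -2.9, 0.9]
opening: 0.128
gripper_force: 58.9
```

```bash
python3 st.py
```

```text
4.8667 [0.5337 0.1469 0.0693] yaw 2.1017 F [-1.06 -2.9   0.93] T [-0.462  0.043  0.011] 0.1279453539180633 58.943220376968384 1.176
```

Request:
apply_moves --series '[[4,[0,0,-0.025],[0,0,0]],[4,[0,0,0],[0,0,0]],[4,[0,0,0],[0,0,0]]]'

```text
clock: 5.12
tool_pos: [0.5337, 0.1469, 0.0702]
orientation: [[-0.505, 0.863, -0.001], [0.863, 0.505, -0.0], [0.0, -0.001, -1.0]]
contact_force: [-0.5, -2.1, -3.3]
opening: 0.125
gripper_force: 58.5
```

```bash
python3 st.py
```

```text
5.1167 [0.5337 0.1469 0.0702] yaw 2.1006 F [-0.55 -2.06 -3.28] T [-0.52   0.062  0.047] 0.1253549874836969 58.5073846578598 1.177
```

Request:
apply_moves --series '[[4,[0,0,-0.02],[0,0,0]],[4,[0,0,0],[0,0,0]],[4,[0,0,0],[0,0,0]]]'

```text
clock: 5.37
tool_pos: [0.5337, 0.1469, 0.071]
orientation: [[-0.505, 0.863, -0.001], [0.863, 0.505, -0.0], [0.0, -0.001, -1.0]]
contact_force: [-1.5, -2.1, -6.9]
opening: 0.129
gripper_force: 58.4
```

Request:
apply_moves --series '[[4,[0,0,0],[0,0,0.2]],[4,[0,0,0],[0,0,0]],[4,[0,0,0],[0,0,0]]]'

```text
clock: 5.62
tool_pos: [0.5337, 0.1469, 0.071]
orientation: [[-0.484, 0.875, -0.001], [0.875, 0.484, -0.0], [0.0, -0.001, -1.0]]
contact_force: [-1.4, -1.8, -7.1]
opening: 0.125
gripper_force: 58.3
```

```bash
python3 st.py
```

```text
5.6167 [0.5337 0.1469 0.071 ] yaw 2.0759 F [-1.41 -1.76 -7.05] T [-0.447  0.353 -0.051] 0.12476812432406079 58.326517939567566 1.202
```

A 7 N pull means the knob is lightly on the plate. Now I'll sweep clockwise in small steps and watch for the force to drop.

Request:
apply_moves --series '[[4,[0,0,0],[0,0,0.25]],[4,[0,0,0],[0,0,0]],[4,[0,0,0],[0,0,0]]]'

```text
clock: 5.87
tool_pos: [0.5336, 0.1468, 0.071]
orientation: [[-0.458, 0.889, -0.001], [0.889, 0.458, -0.0], [0.0, -0.001, -1.0]]
contact_force: [-3.6, -2.3, -6.1]
opening: 0.13
gripper_force: 58.4
```

Request:
apply_moves --series '[[4,[0,0,0],[0,0,0.25]],[4,[0,0,0],[0,0,0]],[4,[0,0,0],[0,0,0]]]'

```text
clock: 6.12
tool_pos: [0.5336, 0.1469, 0.0711]
orientation: [[-0.432, 0.902, -0.001], [0.902, 0.432, -0.0], [0.0, -0.001, -1.0]]
contact_force: [-5.2, -2.2, -7.3]
opening: 0.135
gripper_force: 58.4
```

Request:
apply_moves --series '[[4,[0,0,0],[0,0,0.25]],[4,[0,0,0],[0,0,0]],[4,[0,0,0],[0,0,0]]]'

```text
clock: 6.37
tool_pos: [0.5335, 0.1468, 0.071]
orientation: [[-0.405, 0.915, -0.001], [0.915, 0.405, -0.0], [0.0, -0.001, -1.0]]
contact_force: [-4.6, -2.0, -6.9]
opening: 0.127
gripper_force: 58.4
```

Request:
apply_moves --series '[[4,[0,0,0],[0,0,0.25]],[4,[0,0,0],[0,0,0]],[4,[0,0,0],[0,0,0]]]'

```text
clock: 6.62
tool_pos: [0.5335, 0.1468, 0.071]
orientation: [[-0.377, 0.926, -0.001], [0.926, 0.377, -0.0], [0.0, -0.001, -1.0]]
contact_force: [-4.7, -2.0, -7.0]
opening: 0.131
gripper_force: 58.5
```

Request:
apply_moves --series '[[4,[0,-0.025,0],[0,0,0.25]],[4,[0,0,0],[0,0,0]],[4,[0,0,0],[0,0,0]]]'

```text
clock: 6.87
tool_pos: [0.5334, 0.1467, 0.0713]
orientation: [[-0.349, 0.937, 0.0], [0.937, 0.349, 0.0], [0.0, 0.0, -1.0]]
contact_force: [-2.5, -0.3, -7.2]
opening: 0.13
gripper_force: 58.5
```

Request:
apply_moves --series '[[4,[0,0,0],[0,0,0.25]],[4,[0,0,0],[0,0,0]],[4,[0,0,0],[0,0,0]]]'

```text
clock: 7.12
tool_pos: [0.5333, 0.1467, 0.0713]
orientation: [[-0.321, 0.947, -0.0], [0.947, 0.321, 0.0], [0.0, 0.0, -1.0]]
contact_force: [-3.1, -1.3, -7.2]
opening: 0.129
gripper_force: 58.6
```

Request:
apply_moves --series '[[4,[0,0,0],[0,0,0.25]],[4,[0,0,0],[0,0,0]],[4,[0,0,0],[0,0,0]]]'

```text
clock: 7.37
tool_pos: [0.5333, 0.1466, 0.0715]
orientation: [[-0.293, 0.956, 0.0], [0.956, 0.293, 0.0], [0.0, 0.0, -1.0]]
contact_force: [-3.8, -0.2, -2.5]
opening: 0.13
gripper_force: 59.2
```

Request:
apply_moves --series '[[4,[0,0,0],[0,0,0.25]],[4,[0,0,0],[0,0,0]],[4,[0,0,0],[0,0,0]]]'

```text
clock: 7.62
tool_pos: [0.5332, 0.1466, 0.0715]
orientation: [[-0.264, 0.965, -0.0], [0.965, 0.264, 0.0], [0.0, 0.0, -1.0]]
contact_force: [-5.1, -1.6, -0.7]
opening: 0.127
gripper_force: 59.4
```

The force dropped to about 1–2 N over the last two steps, so the notch has been found at yaw ≈ 1.84, close to its estimated centre. Next a light pull, checking the force at each step.

Request:
apply_moves --series '[[4,[0,-0.025,-0.03],[0,0,0]],[4,[0,0,0],[0,0,0]],[4,[0,0,0],[0,0,0]]]'

```text
clock: 7.87
tool_pos: [0.5332, 0.1466, 0.0731]
orientation: [[-0.263, 0.965, 0.002], [0.965, 0.263, 0.001], [0.0, 0.002, -1.0]]
contact_force: [-1.5, 2.1, 0.2]
opening: 0.127
gripper_force: 59.5
```

Request:
apply_moves --series '[[4,[0,0,-0.025],[0,0,0]],[4,[0,0,0],[0,0,0]],[4,[0,0,0],[0,0,0]]]'

```text
clock: 8.12
tool_pos: [0.5332, 0.1466, 0.0739]
orientation: [[-0.263, 0.965, 0.002], [0.965, 0.263, 0.001], [0.0, 0.002, -1.0]]
contact_force: [0.5, 2.9, -0.2]
opening: 0.125
gripper_force: 59.6
```

It rises freely, so I'll continue to the stop in gentle steps.

Request:
apply_moves --series '[[4,[0,0,-0.03],[0,0,0]],[4,[0,0,-0.03],[0,0,0]],[4,[0,0,-0.03],[0,0,0]],[4,[0,0,0],[0,0,0]],[4,[0,0,0],[0,0,0]]]'

```text
clock: 8.53
tool_pos: [0.5332, 0.1465, 0.0776]
orientation: [[-0.262, 0.965, 0.002], [0.965, 0.262, 0.001], [0.0, 0.002, -1.0]]
contact_force: [3.5, 3.3, 1.1]
opening: 0.133
gripper_force: 59.7
```

Request:
apply_moves --series '[[4,[0,0,-0.03],[0,0,0]],[4,[0,0,-0.03],[0,0,0]],[4,[0,0,0],[0,0,0]],[4,[0,0,0],[0,0,0]]]'

```text
clock: 8.87
tool_pos: [0.5331, 0.1465, 0.0799]
orientation: [[-0.262, 0.965, 0.002], [0.965, 0.262, 0.001], [0.0, 0.002, -1.0]]
contact_force: [4.0, 3.3, -0.6]
opening: 0.129
gripper_force: 59.5
```

Request:
apply_moves --series '[[4,[0,0,-0.03],[0,0,0]],[4,[0,0,0],[0,0,0]],[4,[0,0,0],[0,0,0]]]'

```text
clock: 9.12
tool_pos: [0.5331, 0.1465, 0.0808]
orientation: [[-0.262, 0.965, 0.001], [0.965, 0.262, 0.0], [0.0, 0.001, -1.0]]
contact_force: [5.1, 4.5, -5.0]
opening: 0.128
gripper_force: 60.3
```

Request:
apply_moves --series '[[4,[0.015,0.03,-0.02],[0,0,0]],[4,[0,0,0],[0,0,0]],[4,[0,0,0],[0,0,0]]]'

```text
clock: 9.37
tool_pos: [0.5331, 0.1466, 0.0809]
orientation: [[-0.262, 0.965, -0.001], [0.965, 0.262, -0.001], [-0.001, -0.001, -1.0]]
contact_force: [5.1, -0.9, -13.1]
opening: 0.132
gripper_force: 59.1
```

```bash
python3 st.py
```

```text
9.3667 [0.5331 0.1466 0.0809] yaw 1.8358 F [  5.1   -0.92 -13.11] T [-0.032 -1.176  0.047] 0.13226344396965486 59.114665389060974 1.443
```

It's at the hard stop: the force rises with no further travel. I'll relax the pull and release.

Request:
apply_moves --series '[[4,[0,0.02,0.025],[0,0,0]],[4,[0,0,0],[0,0,0]],[14,[0,0,0],[0,0,0]],[20,[0,0,0],[0,0,0]],[30,[0,0,0],[0,0,0]],[50,[0,0,0],[0,0,0]],[50,[0,0,0],[0,0,0]],[50,[0,0,0],[0,0,0]]]' --grip_force 20

```text
clock: 10.03
tool_pos: [0.5342, 0.1475, 0.0806]
orientation: [[-0.262, 0.965, 0.0], [0.965, 0.262, 0.0], [0.0, 0.0, -1.0]]
contact_force: [0.5, 0.3, -0.3]
opening: 0.587
gripper_force: 0.0
```

Request:
apply_moves --series '[[50,[0,0,-0.3],[0,0,0]],[50,[0,0,-0.7],[0,0,0]],[50,[0,0,-0.9],[0,0,0]],[50,[0,0,-0.9],[0,0,0]],[50,[0.9,0,0],[0,0,0]],[50,[0.9,0,0],[0,0,0]],[50,[0.9,0,0],[0,0,0]],[50,[0.9,0,0],[0,0,0]]]'

```text
clock: 10.7
tool_pos: [0.4959, 0.2877, 0.1929]
orientation: [[-0.262, 0.965, 0.001], [0.965, 0.262, 0.0], [0.0, 0.001, -1.0]]
contact_force: [1.5, -0.4, -0.5]
opening: 0.586
gripper_force: 0.0
```

Request:
apply_moves --series '[[50,[0.9,0,0],[0,0,0]],[50,[0.9,0,0],[0,0,0]],[50,[0.9,0,0],[0,0,0]],[50,[0,0,0],[0,0,0]],[50,[0,0,0],[0,0,0]]]'

```text
clock: 11.12
tool_pos: [0.4671, 0.3922, 0.1922]
orientation: [[-0.265, 0.964, -0.0], [0.964, 0.265, -0.0], [-0.0, -0.0, -1.0]]
contact_force: [-0.7, 0.0, -0.3]
opening: 0.586
gripper_force: 0.0
```

```bash
python3 - <<'E'
from plant import ctrl
from h import *
o=[]
for n in("top","scene"):
    d=ctrl.get_image(n);u,v=map(int,proj(d,np.array([.533,.149,.07])))
    o.append(cv2.resize(d["image"][v-38:v+38,u-50:u+50,::-1],(400,304),interpolation=cv2.INTER_CUBIC))
cv2.imwrite("pics/c2.png",np.hstack(o))
E
python3 st.py
```

```text
11.2167 [0.468  0.3901 0.1923] yaw 1.8364 F [-0.39  1.02  0.62] T [-0.004  0.027 -0.02 ] 0.5838897037481788 0.0 1.88
```

View pics/c2.png

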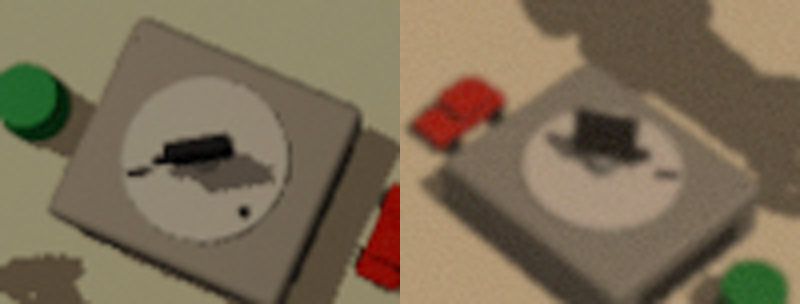

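The pointer (tip at about (155,160) in the left half) points at the rib (at about (138,172)). The knob stands visibly higher, and the jar and car are where they were. Handing in.

```bash
python3 -c "
from plant import ctrl
print(ctrl.close_job())"
```

```text
the job is handed in; nothing more can be done
None
```

I turned the knob clockwise to its notch about 0.06 rad past the long mark, pulled it up to its stop with a light pull and let go, then handed the job in at about 11 s; the jar and car look unmoved, and the arm went near nothing else.

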